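# Line the bottles up for taring

## Robot

A 6-joint arm with a two-finger parallel gripper is mounted at the origin on the work surface. World frame = base frame: x ahead of the robot, y to its left, z up, the work surface at z = 0. Lengths are in m, angles in rad, forces in N, time in s.
With the tool pointing down it reaches from about 0.375 to 0.9 m from the base axis. Payload 3.1 kg.
Tool frame: the origin (TCP) lies at the very end of the fingers, on their centre line; the grasp point (between the pads) lies 19 mm behind it; z points along the fingers, y is the direction in which the jaws open and shut (so a half turn about z gives the same grasp; the last joint's range is limited). The gripper opens to 85 mm and grips with 20 to 120 N. Pads are 22 mm wide; open, the fingers measure 114 mm over their backs; the gripper's body (76 mm by 85 mm) begins 54 mm behind the grasp point. The pads swing forward as they close: fully open they stand 13 mm farther back than shut.
Start: joints at [1.054, 0.527, 1.433, -0, 1.181, -0.178], TCP at [0.208, 0.589, 0.231] pointing down, gripper open.
Joint ranges: [-3.08, 3.08], [-0.75, 2.2], [0.22, 2.44], [-1.43, 4.57], [0, 2.65], [-2.85, 2.85]. Speed limits (rad/s): [2.79, 2.79, 3.14, 3.14, 3.14, 3.14].

## Interface

Orientations are given as a unit quaternion [x, y, z, w].
In Python, from station import manip gives the robot as it stands.
- The arm moves only by the tool send_rows, never from a script. Its argument "motion" is a list of rows, each an object with "gripper": the finger opening in mm, from 0 to 85.4; "travel": the shift along the tool's x, y, z in mm, a list of three; "rotation": the turn, a rotation vector about the tool's x, y, z in degrees, a list of three. In form: [{"gripper": gripper, "travel": [x, y, z], "rotation": [ax, ay, az]}, ...]. A call has 1 to 12 rows; each row shifts and turns the commanded pose from where the row before left it, along the tool's axes as they then stand; what a row does not reach is not made up. A row lasts 1/12 s, in which the tool goes at most 41.7 mm and 7.16 degrees, less where a joint would pass 70% of its speed; a pose out of reach is approached as far as the arm can. A call is refused whole if a number of a shift passes 41.7 or a number of a turn 7.16, either way. A call with a gripper value outside its range is refused whole. The fingers move at their own pace and stop on an object; "newtons" is the grip in N (left out, the last holds). Time passes only in rows, so rows that do not move let the fingers close. It gives the time, the measured TCP pose, the force and the opening at its end, in the units of the state.
- manip.sense(): the state, without advancing time (a new reading comes with each control period).
- manip.snapshot(name): name is "scene" or "top" or "wrist"; returns the picture (480x640x3 uint8, red, green, blue); there is no depth.
- manip.calibration(name): a dict with "fx", "fy", "cx", "cy" (pixels), "cam_to_world" (4x4, takes a point from camera to world coordinates). Camera axes: x right, y down, z forward; pixel columns grow to the right and rows downward; lengths in m; the calibration is good to about 2 mm. A picture is of the moment at which its call begins: read the wrist's pose just before it. calibration takes no time and is no camera call; for the wrist camera it gives the pose at the moment of the call.
- manip.sign_off(): hands the job in, once; it reports no verdict.
The state is a dict: "t": time; "q": joint angles; "qd": joint speeds; "tau": joint torques, N m; "tcp_pos": TCP position; "tool_rot": TCP orientation; "force": force on the tool from outside, world axes, zero at the start; "ft_torque": the same for the moment, N m; "finger_gap": opening from 0.0 (shut) to 1.0 (fully open).
Only numpy, scipy, OpenCV 4.12 (cv2) and the standard library are available. Lean on these libraries where they do the work, as an engineer would, in place of code of your own. Each camera call takes 0.05 s, during which the arm holds its last target. There are 200 camera calls.

## Task

The four empty bottles are going to be tared one after another, smallest first. Stand them upright in the bottle tray in order of size, one centred on each round pad: the smallest on the pad nearest the balance, the largest on the pad farthest from it, setting each one down without dropping it and knocking none over.

Things in the scene. Friction and masses are not known exactly. Their poses are not given: they have to be found in the camera images.
- bottle_25: The smallest: 25 ml laboratory bottle: round amber glass body 36 mm in diameter with a blue screw cap 33 mm in diameter and 22 mm tall; 74 mm tall in all, empty, about 50 g, standing loose on the bench. The neck just under the cap is narrower than the cap. Origin: centre of its underside; z up along its axis; yaw has no meaning. Take it by the cap from above.
- bottle_50: The second smallest: 50 ml laboratory bottle: round amber glass body 46 mm in diameter with a blue screw cap 40 mm in diameter and 24 mm tall; 91 mm tall in all, empty, about 80 g, standing loose on the bench. The neck just under the cap is narrower than the cap. Origin: centre of its underside; z up along its axis; yaw has no meaning. Take it by the cap from above.
- bottle_100: The second largest: 100 ml laboratory bottle: round amber glass body 56 mm in diameter with a blue screw cap 54 mm in diameter and 26 mm tall; 105 mm tall in all, empty, about 120 g, standing loose on the bench. The neck just under the cap is narrower than the cap. Origin: centre of its underside; z up along its axis; yaw has no meaning. Take it by the cap from above.
- bottle_250: The largest: 250 ml laboratory bottle: round amber glass body 70 mm in diameter with a blue screw cap 54 mm in diameter and 26 mm tall; 143 mm tall in all, empty, about 220 g, standing loose on the bench. The neck just under the cap is narrower than the cap. Origin: centre of its underside; z up along its axis; yaw has no meaning. Take it by the cap from above.
- pad_a: round black rubber pad, 84 mm in diameter, 3 mm thick, fixed on the tray floor; the first of the four along the tray (tray y = +138 mm). Origin: centre of its underside; its top, where a bottle stands, is 3 mm above that and 7 mm above the bench. Axes as the tray's.
- pad_b: round black rubber pad, 84 mm in diameter, 3 mm thick, fixed on the tray floor; the second of the four along the tray (tray y = +46 mm). Origin: centre of its underside; its top, where a bottle stands, is 3 mm above that and 7 mm above the bench. Axes as the tray's.
- pad_c: round black rubber pad, 84 mm in diameter, 3 mm thick, fixed on the tray floor; the third of the four along the tray (tray y = -46 mm). Origin: centre of its underside; its top, where a bottle stands, is 3 mm above that and 7 mm above the bench. Axes as the tray's.
- pad_d: round black rubber pad, 84 mm in diameter, 3 mm thick, fixed on the tray floor; the last of the four along the tray (tray y = -138 mm). Origin: centre of its underside; its top, where a bottle stands, is 3 mm above that and 7 mm above the bench. Axes as the tray's.
- tray: white plastic bottle tray, 390 mm long (its y) and 118 mm wide (its x), fixed to the bench, with a rim 14 mm high and a floor 4 mm thick; it carries the four black pads in a row, 92 mm apart. Origin: centre of its underside, z up; it may lie a little askew.
- balance: laboratory balance, fixed: low white housing 235 mm deep (its x), 170 mm wide (its y), 75 mm high, with a round steel pan 120 mm in diameter; display and keys at its -x side. It stands beyond the left or the right end of the tray; a round mini centrifuge with a smoked dome (156 mm across, 121 mm high) stands beyond the other end. Origin: centre of its underside, on the bench.
Things that resemble listed ones, but are neither listed nor needed, are in the scene too. Leave any pink look-alike of the bottle_25 alone. What is shaped like the bottle_100 but red is not meant.

How it is judged:
By the outcome, as a careful person would: the job done as asked, in the order asked, and still so for the second after the job is handed in, with the robot touching nothing.
It also fails if it takes over 112 s, if anything falls off the work surface, if the arm or the gripper's body presses on something with over 40 N, if the wrist force passes 120 N, or if a joint passes its speed limit or range.

## Working session

There is one attempt and no reset: what is moved stays moved. The work goes in short steps, Python scripts to look and compute and a tool call to move; the robot and the scene stay as the last step left them, time stands still between calls to the robot, and variables do not carry over. Pictures are saved under pics/ and viewed, about 12 in all and at most 16, crops included, and the job is handed in when it is done.

Besides the shell and the picture viewer there is one more tool, called after ">>>" by a JSON object that holds its "name" and its "arguments". send_rows: Moves the arm, as the interface text tells. Its arguments: {"type":"object","properties":{"motion":{"type":"array","items":{"type":"object","properties":{"gripper":{"type":"number"},"travel":{"type":"array","items":{"type":"number"}},"rotation":{"type":"array","items":{"type":"number"}}}}},"newtons":{"type":"number"}},"required":["motion"]}

```bash
ls; mkdir -p pics
python3 - <<'E'
from station import manip
import cv2
for n in("top","scene"):
    cv2.imwrite(f"pics/{n}0.png",manip.snapshot(n)[:,:,::-1])
    c=manip.calibration(n);print(n,c)
s=manip.sense();print(s['t'],s['tcp_pos'],s['tool_rot'],s['finger_gap'])
E
```

```text
pics
top {'fx': 623.5999147213832, 'fy': 623.5999147213832, 'cx': 323.77683378181626, 'cy': 240.8790558385486, 'cam_to_world': array([[-0.01236812, -0.98726306,  0.15861489,  0.29356675],
       [-0.99983271,  0.01434813,  0.01134401,  0.00925445],
       [-0.01347535, -0.15844805, -0.98727536,  1.29015167],
       [ 0.        ,  0.        ,  0.        ,  1.        ]])}
scene {'fx': 542.2945770113758, 'fy': 542.2945770113758, 'cx': 311.97679871929256, 'cy': 233.7751331291317, 'cam_to_world': array([[-0.85740797,  0.42629376, -0.28831443,  0.80222776],
       [ 0.51462696,  0.71376507, -0.47507737,  0.55537439],
       [ 0.00326625, -0.5557095 , -0.83137012,  0.95268549],
       [ 0.        ,  0.        ,  0.        ,  1.        ]])}
0.1 [0.20732789 0.58890124 0.23041413] [ 1.68566888e-01  9.85689695e-01 -9.53308932e-04 -3.48136857e-04] 1.0013446132488262
```

View pics/top0.png

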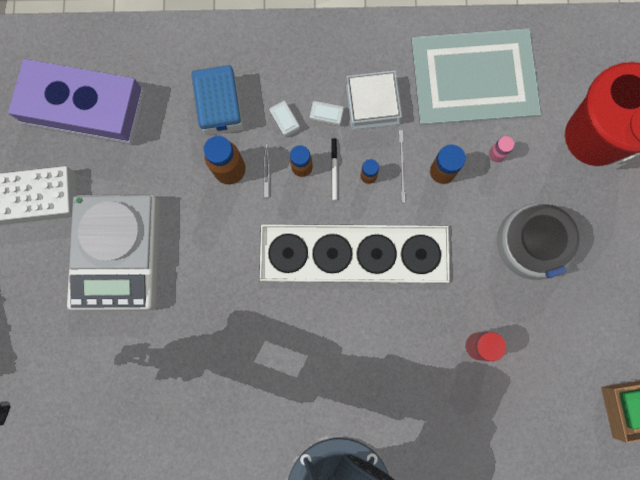

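View pics/scene0.png

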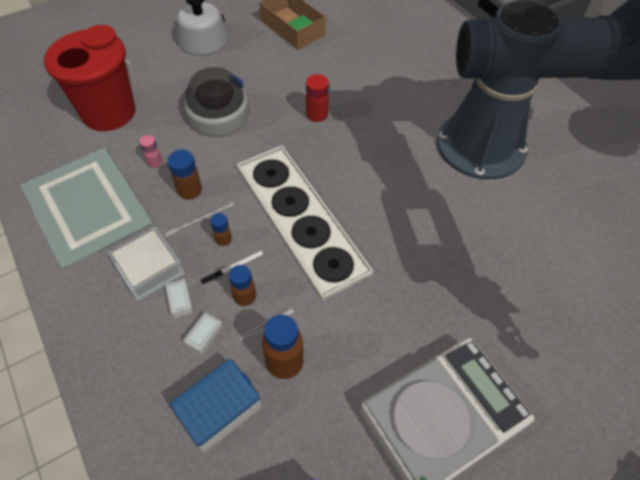

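The balance is on the left of the top view (+y), so from that end the pads go 25, 50, 100, 250. Caps in the top view: 250 at (218,147), 50 at (300,154), 25 at (370,165), 100 at (451,157). Pads are at (288,253), (332,253), (377,253) and (421,254). The pink bottle is at (503,148) and the red one at (488,347).

```bash
cat > h.py <<'E'
from station import manip
import cv2, numpy as np
from scipy.spatial.transform import Rotation as R
def ray(c,u,v,z):
    T=c['cam_to_world'];d=T[:3,:3]@[(u-c['cx'])/c['fx'],(v-c['cy'])/c['fy'],1];o=T[:3,3]
    return o+d*(z-o[2])/d[2]
def pix(c,p):
    T=c['cam_to_world'];q=T[:3,:3].T@(np.array(p)-T[:3,3]);return np.array([c['cx']+c['fx']*q[0]/q[2],c['cy']+c['fy']*q[1]/q[2]])
H={'25':(.074,.0165),'50':(.091,.020),'100':(.105,.027),'250':(.143,.027)}
def go(x,y,z=None):
    s=manip.sense();d=np.array([x,y,s['tcp_pos'][2] if z is None else z])-s['tcp_pos']
    r=R.from_quat(s['tool_rot']);print('t',round(s['t'],2),'tcp',s['tcp_pos'].round(4),'tool mm',(1000*r.inv().apply(d)).round(1),'x,y,z axes',r.as_matrix().T.round(3).tolist(),'q',s['q'].round(2),'F',s['force'].round(1),'gap',round(s['finger_gap']*85.4,1))
def blobs(mask,lo,hi=1e9):
    n,l,st,ce=cv2.connectedComponentsWithStats(mask.astype('uint8'));return [(st[i],ce[i],l==i) for i in range(1,n) if lo<st[i][4]<hi]
E
python3 - <<'E'
from h import *
for n in("top","scene"):
    im=cv2.imread(f"pics/{n}0.png");hsv=cv2.cvtColor(im,cv2.COLOR_BGR2HSV);c=manip.calibration(n)
    for st,ce,m in blobs((abs(hsv[...,0].astype(int)-112)<12)&(hsv[...,1]>150)&(hsv[...,2]>50),60,3000):
        h,w=hsv[...,2][m],0
        thr=(np.percentile(h,90)*.85)
        mm=m&(hsv[...,2]>thr);pts=cv2.convexHull(np.argwhere(mm)[:,::-1].astype(np.int32))
        ell=cv2.fitEllipse(pts)
        print(n,ce.round(1),st[2:].tolist(),'ell',np.round(ell[0],1),np.round(ell[1],1),{k:ray(c,*ell[0],v[0])[:2].round(4).tolist() for k,v in H.items()})
    if n=="top":
        for st,ce,m in blobs(hsv[...,2]<50,600,2500):
            if 220<ce[1]<290 and 250<ce[0]<450:
                e=cv2.fitEllipse(cv2.convexHull(np.argwhere(m)[:,::-1].astype(np.int32)))
                print('pad',np.round(e[0],1),np.round(e[1],1),ray(c,*e[0],.007)[:2].round(4))
E
```

```text
top [201.9  72.8] [20, 10, 73] ell [201.1  73.5] [ 7.7 26. ] {'25': [0.8434, 0.2729], '50': [0.8357, 0.2692], '100': [0.8294, 0.2662], '250': [0.8122, 0.258]}
top [218.2 150.3] [29, 30, 651] ell [217.  148.7] [25.1 26.9] {'25': [0.6814, 0.2375], '50': [0.676, 0.2343], '100': [0.6715, 0.2317], '250': [0.6594, 0.2246]}
top [450.5 158.7] [28, 28, 615] ell [451.4 157.2] [24.7 26.6] {'25': [0.6557, -0.2358], '50': [0.6507, -0.2323], '100': [0.6465, -0.2295], '250': [0.6352, -0.2219]}
top [299.8 155.7] [20, 21, 320] ell [299.3 154.4] [17.4 18.8] {'25': [0.6668, 0.0705], '50': [0.6616, 0.0696], '100': [0.6573, 0.0689], '250': [0.6456, 0.067]}
top [370.1 167.6] [16, 17, 210] ell [370.3 166.3] [14.  15.1] {'25': [0.6394, -0.0722], '50': [0.6346, -0.071], '100': [0.6306, -0.0701], '250': [0.6198, -0.0675]}
scene [181.2 163. ] [25, 26, 519] ell [180.2 159.3] [17.3 24.1] {'25': [0.6412, -0.2563], '50': [0.6444, -0.2406], '100': [0.6469, -0.2276], '250': [0.6539, -0.1925]}
scene [218.9 222.3] [16, 18, 216] ell [218.3 219.7] [11.5 14.4] {'25': [0.6397, -0.0707], '50': [0.6429, -0.0586], '100': [0.6454, -0.0486], '250': [0.6525, -0.0215]}
scene [239.9 276.6] [20, 23, 363] ell [239.5 274.1] [16.3 19.8] {'25': [0.6593, 0.0615], '50': [0.6621, 0.0711], '100': [0.6644, 0.0789], '250': [0.6705, 0.1003]}
scene [280.7 332.2] [32, 34, 869] ell [280.6 329.8] [28.8 31.4] {'25': [0.648, 0.1979], '50': [0.651, 0.2048], '100': [0.6534, 0.2105], '250': [0.6601, 0.2259]}
scene [197.  386.5] [55, 42, 171] ell [197.8 385.7] [ 6.  68.6] {'25': [0.8126, 0.2142], '50': [0.8124, 0.2208], '100': [0.8122, 0.2263], '250': [0.8117, 0.241]}
```

Run:
```python
from h import *
for n in("top","scene"):
    im=cv2.imread(f"pics/{n}0.png");hsv=cv2.cvtColor(im,cv2.COLOR_BGR2HSV);c=manip.calibration(n)
    g=[pix(c,(.46,y,.007)) for y in(.11,.02,-.07,-.16)]
    for st,ce,m in blobs((hsv[...,2]<70),200,2500):
        if min(np.linalg.norm(ce-q) for q in g)<35:
            e=cv2.fitEllipse(cv2.convexHull(np.argwhere(m)[:,::-1].astype(np.int32)))
            print(n,'pad',np.round(e[0],1),np.round(e[1],1),ray(c,*e[0],.007)[:2].round(4))
    m=[b for b in blobs((hsv[...,2]>170)&(hsv[...,1]<50),2500,20000)]
    for st,ce,mm in m:
        r=cv2.minAreaRect(np.argwhere(mm)[:,::-1].astype(np.int32)); print(n,'white',st.tolist(),[ray(c,*q,.014)[:2].round(3).tolist() for q in cv2.boxPoints(r)])
go(.6395,-.0715,.16)
```

```text
top pad [287.9 252.8] [38.2 38.6] [0.4757 0.0989]
top pad [332.1 253.2] [38.2 38.8] [0.4736 0.0071]
top pad [376.3 253.5] [38.3 38.8] [ 0.4716 -0.0847]
top pad [420.6 254. ] [38.2 39.1] [ 0.4692 -0.1764]
top white [0, 166, 69, 54, 2717] [[0.654, 0.721], [0.669, 0.57], [0.569, 0.554], [0.554, 0.703]]
top white [70, 197, 79, 71, 4352] [[0.6, 0.558], [0.597, 0.393], [0.449, 0.388], [0.451, 0.55]]
top white [260, 224, 189, 59, 5439] [[0.417, 0.157], [0.536, 0.156], [0.528, -0.235], [0.409, -0.229]]
scene pad [270.6 173.2] [25.8 34.1] [ 0.4698 -0.1747]
scene pad [289.8 201.3] [28.1 35.5] [ 0.472 -0.083]
scene pad [310.5 231.5] [30.3 37. ] [0.4739 0.0086]
scene pad [332.9 264.4] [33.1 38.6] [0.4762 0.1006]
scene white [238, 150, 134, 146, 3310] [[0.53, -0.23], [0.393, -0.26], [0.419, 0.157], [0.534, 0.168]]
t 0.1 tcp [0.2073 0.5889 0.2304] tool mm [-627.1 -479.1   71.1] x,y,z axes [[-0.943, 0.332, 0.0], [0.332, 0.943, -0.002], [-0.001, -0.002, -1.0]] q [ 1.05  0.53  1.43  0.    1.18 -0.18] F [-1.2  0.4  0.2] gap 85.5
```

>>> {"name": "send_rows", "arguments": {"motion": [{"gripper":85,"travel":[-35,0,0],"rotation":[0,0,7.06]},{"gripper":85,"travel":[-35,0,0],"rotation":[0,0,7.06]},{"gripper":85,"travel":[-35,0,0],"rotation":[0,0,7.06]},{"gripper":85,"travel":[-35,0,0],"rotation":[0,0,7.06]},{"gripper":85,"travel":[-35,0,0],"rotation":[0,0,7.06]},{"gripper":85,"travel":[-35,0,0],"rotation":[0,0,7.06]},{"gripper":85,"travel":[-35,0,0],"rotation":[0,0,7.06]},{"gripper":85,"travel":[-35,0,0],"rotation":[0,0,7.06]},{"gripper":85,"travel":[-35,0,0],"rotation":[0,0,7.06]},{"gripper":85,"travel":[-35,0,0],"rotation":[0,0,7.06]},{"gripper":60,"travel":[0,0,0],"rotation":[0,0,0]},{"gripper":60,"travel":[0,0,0],"rotation":[0,0,0]}], "newtons": 30}}

```text
t: 1.1
tcp_pos: [0.4137, 0.332, 0.2311]
tool_rot: [0.708, 0.706, -0.0, -0.0]
force: [-0.4, -0.3, -0.2]
finger_gap: 0.743
```

```bash
python3 -c "
from h import *
go(.6395,-.0715,.16)"
```

```text
t 1.1 tcp [0.4137 0.332  0.2311] tool mm [-402.8  227.    70.9] x,y,z axes [[0.003, 1.0, -0.0], [1.0, -0.003, -0.001], [-0.001, -0.0, -1.0]] q [0.47 0.4  1.67 0.   1.07 0.47] F [-0.4 -0.3 -0.2] gap 63.5
```

>>> {"name": "send_rows", "arguments": {"motion": [{"gripper":60,"travel":[-36.6,20.6,3]},{"gripper":60,"travel":[-36.6,20.6,3]},{"gripper":60,"travel":[-36.6,20.6,3]},{"gripper":60,"travel":[-36.6,20.6,3]},{"gripper":60,"travel":[-36.6,20.6,3]},{"gripper":60,"travel":[-36.6,20.6,3]},{"gripper":60,"travel":[-36.6,20.6,3]},{"gripper":60,"travel":[-36.6,20.6,3]},{"gripper":60,"travel":[-36.6,20.6,3]},{"gripper":60,"travel":[-36.6,20.6,3]},{"gripper":60,"travel":[-36.8,21,5]},{"gripper":60,"travel":[0,0,0]}]}}

```text
validation failed for argument at $.mo...
```

Run:
```python
from h import *
go(.6395,-.0715,.042)
c=manip.calibration("wrist");im=manip.snapshot("wrist")[:,:,::-1].copy();cv2.imwrite("pics/w1.png",im)
print(pix(c,(.6395,-.0715,.074)))
```

```text
t 1.1 tcp [0.4137 0.332  0.2311] tool mm [-402.8  227.1  188.9] x,y,z axes [[0.003, 1.0, -0.0], [1.0, -0.003, -0.001], [-0.001, -0.0, -1.0]] q [0.47 0.4  1.67 0.   1.07 0.47] F [-0.4 -0.3 -0.2] gap 63.5
[542.07562145 617.29075428]
```

View pics/w1.png

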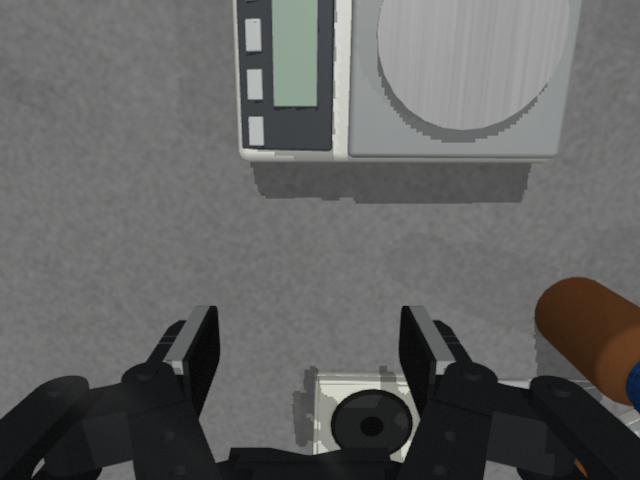

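The wrist view shows the balance at the top, pad_a at (372,426) and the 250 bottle at the right edge (620,350). That call was refused because rows need a rotation, so I'm resending it.

>>> {"name": "send_rows", "arguments": {"motion": [{"gripper":60,"travel":[-36.6,20.6,3],"rotation":[0,0,0]},{"gripper":60,"travel":[-36.6,20.6,3],"rotation":[0,0,0]},{"gripper":60,"travel":[-36.6,20.6,3],"rotation":[0,0,0]},{"gripper":60,"travel":[-36.6,20.6,3],"rotation":[0,0,0]},{"gripper":60,"travel":[-36.6,20.6,3],"rotation":[0,0,0]},{"gripper":60,"travel":[-36.6,20.6,3],"rotation":[0,0,0]},{"gripper":60,"travel":[-36.6,20.6,3],"rotation":[0,0,0]},{"gripper":60,"travel":[-36.6,20.6,3],"rotation":[0,0,0]},{"gripper":60,"travel":[-36.6,20.6,3],"rotation":[0,0,0]},{"gripper":60,"travel":[-36.6,20.6,3],"rotation":[0,0,0]},{"gripper":60,"travel":[-36.8,21,5],"rotation":[0,0,0]},{"gripper":60,"travel":[0,0,0],"rotation":[0,0,0]}]}}

```text
t: 2.15
tcp_pos: [0.643, -0.0706, 0.1957]
tool_rot: [0.708, 0.706, 0.0, 0.003]
force: [0.2, -0.6, 0.3]
finger_gap: 0.702
```

Run:
```python
from h import *
go(.6395,-.0715,.042)
c=manip.calibration("wrist");im=manip.snapshot("wrist")[:,:,::-1].copy();cv2.imwrite("pics/w2.png",im)
print(pix(c,(.6395,-.0715,.074)))
```

```text
t 2.15 tcp [ 0.643  -0.0706  0.1957] tool mm [ -0.3  -4.4 153.7] x,y,z axes [[0.003, 1.0, -0.004], [1.0, -0.003, 0.005], [0.005, -0.004, -1.0]] q [-0.28  0.59  1.41 -0.    1.13 -0.28] F [ 0.2 -0.6  0.3] gap 60.0
[304.2990515  231.90916681]
```

View pics/w2.png

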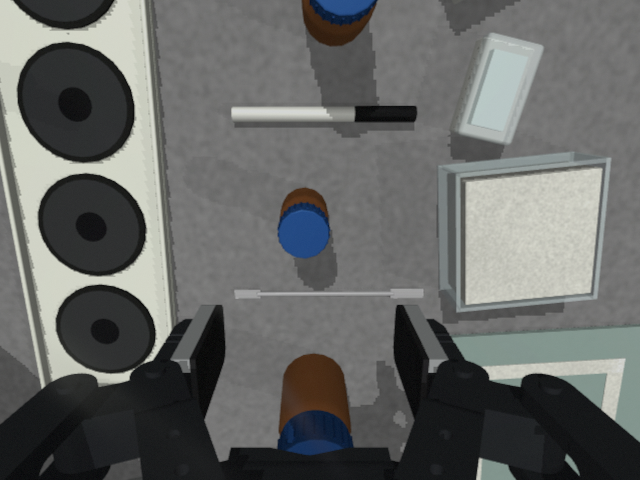

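The wrist view has the 25 ml cap at (304,231) against a predicted (304,232), so the position is confirmed. Descending.

>>> {"name": "send_rows", "arguments": {"motion": [{"gripper":60,"travel":[-0.3,-4.4,25],"rotation":[0,0,0]},{"gripper":60,"travel":[0,0,30],"rotation":[0,0,0]},{"gripper":60,"travel":[0,0,30],"rotation":[0,0,0]},{"gripper":60,"travel":[0,0,25],"rotation":[0,0,0]},{"gripper":60,"travel":[0,0,20],"rotation":[0,0,0]},{"gripper":60,"travel":[0,0,15],"rotation":[0,0,0]},{"gripper":60,"travel":[0,0,5],"rotation":[0,0,0]},{"gripper":60,"travel":[0,0,0],"rotation":[0,0,0]}]}}

```text
t: 2.87
tcp_pos: [0.6324, -0.0625, 0.0452]
tool_rot: [0.706, 0.708, -0.001, -0.002]
force: [0.4, -0.0, 0.5]
finger_gap: 0.703
```

```bash
python3 -c "
from h import *
go(.6395,-.0715,.044)"
```

```text
t 2.87 tcp [ 0.6324 -0.0625  0.0452] tool mm [-9.   7.1  1.1] x,y,z axes [[-0.003, 1.0, 0.001], [1.0, 0.003, -0.003], [-0.003, 0.001, -1.0]] q [-0.27  0.78  1.53  0.    0.83 -0.28] F [ 0.4 -0.   0.5] gap 60.0
```

>>> {"name": "send_rows", "arguments": {"motion": [{"gripper":60,"travel":[-9,7,1],"rotation":[0,0,0]},{"gripper":60,"travel":[0,0,0],"rotation":[0,0,0]},{"gripper":60,"travel":[0,0,0],"rotation":[0,0,0]}]}}

```text
t: 3.12
tcp_pos: [0.6424, -0.0747, 0.0473]
tool_rot: [0.707, 0.707, 0.001, 0.002]
force: [-0.8, 0.3, 0.6]
finger_gap: 0.705
```

```bash
python3 -c "
from h import *
go(.6395,-.0715,.044)"
```

```text
t 3.12 tcp [ 0.6424 -0.0747  0.0473] tool mm [ 3.2 -2.9  3.3] x,y,z axes [[0.0, 1.0, -0.001], [1.0, -0.0, 0.004], [0.004, -0.001, -1.0]] q [-0.29  0.79  1.5   0.    0.85 -0.29] F [-0.8  0.3  0.6] gap 60.2
```

>>> {"name": "send_rows", "arguments": {"motion": [{"gripper":60,"travel":[0,0,0],"rotation":[0,0,0]},{"gripper":60,"travel":[0,0,0],"rotation":[0,0,0]},{"gripper":60,"travel":[0,0,0],"rotation":[0,0,0]},{"gripper":60,"travel":[0,0,0],"rotation":[0,0,0]}]}}

```text
t: 3.45
tcp_pos: [0.6404, -0.0739, 0.0461]
tool_rot: [0.707, 0.707, 0.0, 0.0]
force: [0.2, -0.4, -0.6]
finger_gap: 0.704
```

```bash
python3 -c "
from h import *
go(.6395,-.0715,.044)"
```

```text
t 3.45 tcp [ 0.6404 -0.0739  0.0461] tool mm [ 2.4 -0.9  2.1] x,y,z axes [[0.0, 1.0, -0.0], [1.0, -0.0, 0.0], [0.0, -0.0, -1.0]] q [-0.29  0.79  1.51  0.    0.84 -0.29] F [ 0.2 -0.4 -0.6] gap 60.1
```

The arm needs about 0.5 s to settle after a move, so I'll allow for that from here on. Correct, settle, close.

>>> {"name": "send_rows", "arguments": {"motion": [{"gripper":60,"travel":[2.4,-0.9,2],"rotation":[0,0,0]},{"gripper":60,"travel":[0,0,0],"rotation":[0,0,0]},{"gripper":60,"travel":[0,0,0],"rotation":[0,0,0]},{"gripper":60,"travel":[0,0,0],"rotation":[0,0,0]},{"gripper":25,"travel":[0,0,0],"rotation":[0,0,0]},{"gripper":25,"travel":[0,0,0],"rotation":[0,0,0]},{"gripper":25,"travel":[0,0,0],"rotation":[0,0,0]},{"gripper":25,"travel":[0,0,0],"rotation":[0,0,0]},{"gripper":25,"travel":[0,0,0],"rotation":[0,0,0]},{"gripper":25,"travel":[0,0,0],"rotation":[0,0,0]}], "newtons": 30}}

```text
t: 4.28
tcp_pos: [0.6397, -0.0716, 0.0438]
tool_rot: [0.707, 0.707, 0.0, 0.0]
force: [-0.3, -0.0, 1.3]
finger_gap: 0.374
```

```bash
python3 -c "
from h import *
go(.476,.0998,.053)"
```

```text
t 4.28 tcp [ 0.6397 -0.0716  0.0438] tool mm [ 171.3 -163.7   -9.2] x,y,z axes [[0.0, 1.0, -0.0], [1.0, -0.0, 0.0], [0.0, -0.0, -1.0]] q [-0.28  0.79  1.51  0.    0.84 -0.28] F [-0.3 -0.   1.3] gap 32.0
```

>>> {"name": "send_rows", "arguments": {"motion": [{"gripper":25,"travel":[0,0,-15],"rotation":[0,0,0]},{"gripper":25,"travel":[0,0,-25],"rotation":[0,0,0]},{"gripper":25,"travel":[0,0,-20],"rotation":[0,0,0]},{"gripper":25,"travel":[10,-10,-10],"rotation":[0,0,0]},{"gripper":25,"travel":[25,-25,0],"rotation":[0,0,0]},{"gripper":25,"travel":[30,-30,0],"rotation":[0,0,0]},{"gripper":25,"travel":[30,-30,0],"rotation":[0,0,0]},{"gripper":25,"travel":[30,-30,0],"rotation":[0,0,0]},{"gripper":25,"travel":[25,-25,0],"rotation":[0,0,0]},{"gripper":25,"travel":[15,-10,0],"rotation":[0,0,0]},{"gripper":25,"travel":[6.3,-3.7,0],"rotation":[0,0,0]},{"gripper":25,"travel":[0,0,0],"rotation":[0,0,0]}]}}

```text
t: 5.28
tcp_pos: [0.4768, 0.0993, 0.1139]
tool_rot: [0.706, 0.708, -0.0, -0.0]
force: [0.6, -0.8, -0.8]
finger_gap: 0.376
```

>>> {"name": "send_rows", "arguments": {"motion": [{"gripper":25,"travel":[0,0,0],"rotation":[0,0,0]},{"gripper":25,"travel":[0,0,0],"rotation":[0,0,0]},{"gripper":25,"travel":[0,0,0],"rotation":[0,0,0]},{"gripper":25,"travel":[0,0,0],"rotation":[0,0,0]}]}}

```text
t: 5.62
tcp_pos: [0.4787, 0.0972, 0.1137]
tool_rot: [0.708, 0.706, 0.0, 0.0]
force: [-0.1, 0.2, -0.7]
finger_gap: 0.375
```

Run:
```python
from h import *
go(.476,.0998,.0508)
c=manip.calibration("wrist");im=manip.snapshot("wrist")[:,:,::-1].copy();cv2.imwrite("pics/w3.png",im)
```

```text
t 5.62 tcp [0.4787 0.0972 0.1137] tool mm [ 2.6 -2.8 62.9] x,y,z axes [[0.002, 1.0, -0.0], [1.0, -0.002, 0.001], [0.001, -0.0, -1.0]] q [-0.03  0.54  1.88 -0.    0.72 -0.03] F [-0.1  0.2 -0.7] gap 32.0
```

View pics/w3.png

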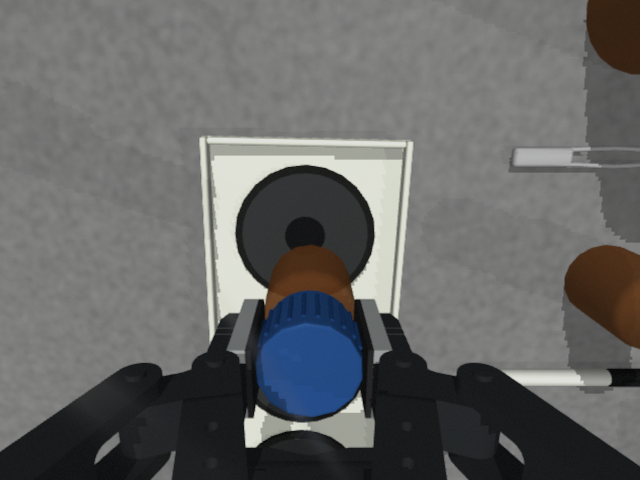

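The 25 ml bottle is held upright, cap at (311,368), over pad_a (305,235). Lowering with a correction.

>>> {"name": "send_rows", "arguments": {"motion": [{"gripper":25,"travel":[1.3,-1.4,10],"rotation":[0,0,0]},{"gripper":25,"travel":[1.3,-1.4,15],"rotation":[0,0,0]},{"gripper":25,"travel":[0,0,15],"rotation":[0,0,0]},{"gripper":25,"travel":[0,0,12],"rotation":[0,0,0]},{"gripper":25,"travel":[0,0,5],"rotation":[0,0,0]},{"gripper":25,"travel":[0,0,0],"rotation":[0,0,0]},{"gripper":25,"travel":[0,0,0],"rotation":[0,0,0]},{"gripper":25,"travel":[0,0,0],"rotation":[0,0,0]},{"gripper":25,"travel":[0,0,0],"rotation":[0,0,0]},{"gripper":25,"travel":[0,0,0],"rotation":[0,0,0]}]}}

```text
t: 6.5
tcp_pos: [0.4752, 0.1008, 0.0574]
tool_rot: [0.707, 0.707, 0.0, 0.001]
force: [-0.0, -0.5, -0.4]
finger_gap: 0.38
```

```bash
python3 -c "
from h import *
go(.476,.0998,.0508)"
```

```text
t 6.5 tcp [0.4752 0.1008 0.0574] tool mm [-1.   0.8  6.6] x,y,z axes [[0.0, 1.0, -0.0], [1.0, -0.0, 0.001], [0.001, -0.0, -1.0]] q [-0.02  0.64  1.92  0.    0.58 -0.02] F [-0.  -0.5 -0.4] gap 32.4
```

>>> {"name": "send_rows", "arguments": {"motion": [{"gripper":25,"travel":[-1,0.8,3],"rotation":[0,0,0]},{"gripper":25,"travel":[0,0,2.6],"rotation":[0,0,0]},{"gripper":25,"travel":[0,0,0],"rotation":[0,0,0]},{"gripper":25,"travel":[0,0,0],"rotation":[0,0,0]},{"gripper":25,"travel":[0,0,0],"rotation":[0,0,0]},{"gripper":25,"travel":[0,0,0],"rotation":[0,0,0]}]}}

```text
t: 7.0
tcp_pos: [0.4755, 0.0998, 0.0511]
tool_rot: [0.707, 0.707, -0.0, -0.0]
force: [-0.1, 0.9, -0.2]
finger_gap: 0.375
```

>>> {"name": "send_rows", "arguments": {"motion": [{"gripper":25,"travel":[0,0,0.7],"rotation":[0,0,0]},{"gripper":25,"travel":[0,0,0],"rotation":[0,0,0]},{"gripper":25,"travel":[0,0,0],"rotation":[0,0,0]}]}}

```text
t: 7.25
tcp_pos: [0.4756, 0.0998, 0.0507]
tool_rot: [0.707, 0.707, 0.0, 0.0]
force: [-0.7, -0.3, 3.2]
finger_gap: 0.379
```

Contact confirmed at 3 N. Releasing.

>>> {"name": "send_rows", "arguments": {"motion": [{"gripper":60,"travel":[0,0,0],"rotation":[0,0,0]},{"gripper":60,"travel":[0,0,0],"rotation":[0,0,0]},{"gripper":60,"travel":[0,0,0],"rotation":[0,0,0]},{"gripper":60,"travel":[0,0,0],"rotation":[0,0,0]},{"gripper":60,"travel":[0,0,-10],"rotation":[0,0,0]},{"gripper":65,"travel":[0,0,-30],"rotation":[0,0,0]},{"gripper":65,"travel":[0,0,-30],"rotation":[0,0,0]},{"gripper":65,"travel":[0,0,-20],"rotation":[0,0,0]}]}}

```text
t: 7.92
tcp_pos: [0.476, 0.0998, 0.1429]
tool_rot: [0.707, 0.707, 0.001, 0.001]
force: [0.8, 0.2, 0.0]
finger_gap: 0.76
```

>>> {"name": "send_rows", "arguments": {"motion": [{"gripper":65,"travel":[-2,16,-5],"rotation":[0,0,0]},{"gripper":65,"travel":[-5,30,0],"rotation":[0,0,0]},{"gripper":65,"travel":[-5,30,0],"rotation":[0,0,0]},{"gripper":65,"travel":[-5,30,0],"rotation":[0,0,0]},{"gripper":65,"travel":[-5,30,0],"rotation":[0,0,0]},{"gripper":65,"travel":[-5,30,0],"rotation":[0,0,0]},{"gripper":65,"travel":[-2.5,20,0],"rotation":[0,0,0]},{"gripper":65,"travel":[0,0,0],"rotation":[0,0,0]},{"gripper":65,"travel":[0,0,0],"rotation":[0,0,0]},{"gripper":65,"travel":[0,0,0],"rotation":[0,0,0]},{"gripper":65,"travel":[0,0,0],"rotation":[0,0,0]},{"gripper":65,"travel":[0,0,0],"rotation":[0,0,0]}]}}

```text
t: 8.92
tcp_pos: [0.6601, 0.0707, 0.1456]
tool_rot: [0.707, 0.707, -0.0, -0.001]
force: [-0.6, -1.6, 0.5]
finger_gap: 0.758
```

Run:
```python
from h import *
go(.662,.0703,.060)
c=manip.calibration("wrist");im=manip.snapshot("wrist")[:,:,::-1].copy();p=pix(c,(.662,.0703,.091));print(p)
cv2.drawMarker(im,tuple(int(v) for v in p),(0,255,255));cv2.imwrite("pics/w4.png",im)
```

```text
t 8.92 tcp [0.6601 0.0707 0.1456] tool mm [-0.4  2.  85.6] x,y,z axes [[-0.0, 1.0, 0.0], [1.0, 0.0, -0.001], [-0.001, 0.0, -1.0]] q [-0.06  0.68  1.4   0.    1.06 -0.06] F [-0.6 -1.6  0.5] gap 64.8
[315.72980797 269.00894022]
```

View pics/w4.png

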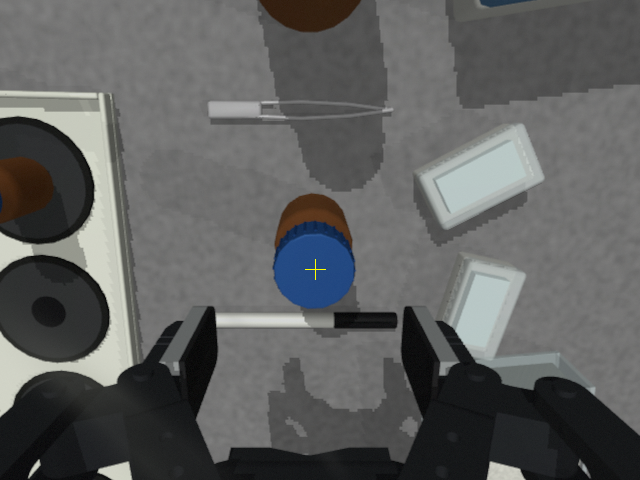

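The predicted mark (316,269) sits on the centre of the 50 ml cap, and the 25 ml bottle is standing on its pad at (20,190). Descending 87 mm, settling and gripping.

>>> {"name": "send_rows", "arguments": {"motion": [{"gripper":65,"travel":[-0.4,1.5,20],"rotation":[0,0,0]},{"gripper":65,"travel":[0,0,28],"rotation":[0,0,0]},{"gripper":65,"travel":[0,0,25],"rotation":[0,0,0]},{"gripper":65,"travel":[0,0,14],"rotation":[0,0,0]},{"gripper":65,"travel":[0,0,0],"rotation":[0,0,0]},{"gripper":65,"travel":[0,0,0],"rotation":[0,0,0]},{"gripper":65,"travel":[0,0,0],"rotation":[0,0,0]},{"gripper":65,"travel":[0,0,0],"rotation":[0,0,0]},{"gripper":65,"travel":[0,0,0],"rotation":[0,0,0]}]}}

```text
t: 9.72
tcp_pos: [0.6642, 0.0698, 0.0602]
tool_rot: [0.707, 0.707, 0.001, 0.001]
force: [0.2, 0.2, 0.3]
finger_gap: 0.762
```

```bash
python3 -c "
from h import *
go(.662,.0703,.058)"
```

```text
t 9.72 tcp [0.6642 0.0698 0.0602] tool mm [ 0.5 -2.2  2.2] x,y,z axes [[0.0, 1.0, -0.0], [1.0, -0.0, 0.003], [0.003, -0.0, -1.0]] q [-0.06  0.79  1.44 -0.    0.91 -0.06] F [0.2 0.2 0.3] gap 65.0
```

>>> {"name": "send_rows", "arguments": {"motion": [{"gripper":65,"travel":[0.5,-1,2],"rotation":[0,0,0]},{"gripper":65,"travel":[0,0,0],"rotation":[0,0,0]},{"gripper":65,"travel":[0,0,0],"rotation":[0,0,0]},{"gripper":65,"travel":[0,0,0],"rotation":[0,0,0]},{"gripper":30,"travel":[0,0,0],"rotation":[0,0,0]},{"gripper":30,"travel":[0,0,0],"rotation":[0,0,0]},{"gripper":30,"travel":[0,0,0],"rotation":[0,0,0]},{"gripper":30,"travel":[0,0,0],"rotation":[0,0,0]},{"gripper":30,"travel":[0,0,0],"rotation":[0,0,0]},{"gripper":30,"travel":[0,0,0],"rotation":[0,0,0]}]}}

```text
t: 10.55
tcp_pos: [0.6622, 0.0703, 0.0566]
tool_rot: [0.707, 0.707, 0.0, 0.0]
force: [0.3, -0.4, 1.7]
finger_gap: 0.46
```

```bash
python3 -c "
from h import *
go(.4738,.0079,.065)"
```

```text
t 10.55 tcp [0.6622 0.0703 0.0566] tool mm [ -62.5 -188.4   -8.5] x,y,z axes [[0.0, 1.0, -0.0], [1.0, -0.0, 0.0], [0.0, -0.0, -1.0]] q [-0.06  0.8   1.44 -0.    0.9  -0.06] F [ 0.3 -0.4  1.7] gap 39.3
```

>>> {"name": "send_rows", "arguments": {"motion": [{"gripper":30,"travel":[0,0,-10],"rotation":[0,0,0]},{"gripper":30,"travel":[0,0,-25],"rotation":[0,0,0]},{"gripper":30,"travel":[-5,0,-25],"rotation":[0,0,0]},{"gripper":30,"travel":[-12,-10,-10],"rotation":[0,0,0]},{"gripper":30,"travel":[-10,-25,0],"rotation":[0,0,0]},{"gripper":30,"travel":[-10,-35,0],"rotation":[0,0,0]},{"gripper":30,"travel":[-10,-35,0],"rotation":[0,0,0]},{"gripper":30,"travel":[-10,-35,0],"rotation":[0,0,0]},{"gripper":30,"travel":[-5.5,-30,0],"rotation":[0,0,0]},{"gripper":30,"travel":[0,-14,0],"rotation":[0,0,0]},{"gripper":30,"travel":[0,-4.4,0],"rotation":[0,0,0]},{"gripper":30,"travel":[0,0,0],"rotation":[0,0,0]}]}}

```text
t: 11.55
tcp_pos: [0.4729, 0.0079, 0.127]
tool_rot: [0.707, 0.707, 0.0, -0.0]
force: [1.0, -0.1, -1.7]
finger_gap: 0.456
```

>>> {"name": "send_rows", "arguments": {"motion": [{"gripper":30,"travel":[0,0,0],"rotation":[0,0,0]},{"gripper":30,"travel":[0,0,0],"rotation":[0,0,0]},{"gripper":30,"travel":[0,0,0],"rotation":[0,0,0]},{"gripper":30,"travel":[0,0,0],"rotation":[0,0,0]},{"gripper":30,"travel":[0,0,0],"rotation":[0,0,0]}]}}

```text
t: 11.97
tcp_pos: [0.4743, 0.0079, 0.1263]
tool_rot: [0.707, 0.707, 0.0, 0.0]
force: [0.4, -0.1, -0.8]
finger_gap: 0.458
```

```bash
python3 -c "
from h import *
go(.4738,.0079,.0636)"
```

```text
t 11.97 tcp [0.4743 0.0079 0.1263] tool mm [-0.  -0.5 62.7] x,y,z axes [[-0.0, 1.0, -0.0], [1.0, 0.0, 0.0], [0.0, -0.0, -1.0]] q [-0.22  0.5   1.9   0.    0.74 -0.22] F [ 0.4 -0.1 -0.8] gap 39.1
```

>>> {"name": "send_rows", "arguments": {"motion": [{"gripper":30,"travel":[0,-0.5,10],"rotation":[0,0,0]},{"gripper":30,"travel":[0,0,18],"rotation":[0,0,0]},{"gripper":30,"travel":[0,0,16],"rotation":[0,0,0]},{"gripper":30,"travel":[0,0,9],"rotation":[0,0,0]},{"gripper":30,"travel":[0,0,4],"rotation":[0,0,0]},{"gripper":30,"travel":[0,0,2],"rotation":[0,0,0]},{"gripper":30,"travel":[0,0,0],"rotation":[0,0,0]},{"gripper":30,"travel":[0,0,0],"rotation":[0,0,0]},{"gripper":30,"travel":[0,0,0],"rotation":[0,0,0]},{"gripper":30,"travel":[0,0,0],"rotation":[0,0,0]},{"gripper":30,"travel":[0,0,0],"rotation":[0,0,0]}]}}

```text
t: 12.88
tcp_pos: [0.4734, 0.0078, 0.068]
tool_rot: [0.707, 0.707, 0.0, 0.0]
force: [-0.5, 0.9, -0.3]
finger_gap: 0.457
```

```bash
python3 -c "
from h import *
go(.4738,.0079,.0636)"
```

```text
t 12.88 tcp [0.4734 0.0078 0.068 ] tool mm [0.1 0.4 4.4] x,y,z axes [[0.0, 1.0, -0.0], [1.0, -0.0, 0.001], [0.001, -0.0, -1.0]] q [-0.22  0.62  1.94 -0.    0.58 -0.22] F [-0.5  0.9 -0.3] gap 39.1
```

>>> {"name": "send_rows", "arguments": {"motion": [{"gripper":30,"travel":[0,0.2,2],"rotation":[0,0,0]},{"gripper":30,"travel":[0,0,1.5],"rotation":[0,0,0]},{"gripper":30,"travel":[0,0,0.8],"rotation":[0,0,0]},{"gripper":30,"travel":[0,0,0],"rotation":[0,0,0]},{"gripper":30,"travel":[0,0,0],"rotation":[0,0,0]},{"gripper":30,"travel":[0,0,0],"rotation":[0,0,0]}]}}

```text
t: 13.38
tcp_pos: [0.4735, 0.0078, 0.0635]
tool_rot: [0.707, 0.707, 0.0, 0.0]
force: [-1.2, 0.4, 5.7]
finger_gap: 0.46
```

>>> {"name": "send_rows", "arguments": {"motion": [{"gripper":30,"travel":[0,0,0.3],"rotation":[0,0,0]},{"gripper":30,"travel":[0,0,0],"rotation":[0,0,0]},{"gripper":30,"travel":[0,0,0],"rotation":[0,0,0]}]}}

```text
t: 13.63
tcp_pos: [0.4735, 0.0078, 0.0634]
tool_rot: [0.707, 0.707, 0.0, 0.0]
force: [-0.3, -0.3, 8.2]
finger_gap: 0.462
```

Contact confirmed. Release, rise, and go to the 100 ml bottle.

>>> {"name": "send_rows", "arguments": {"motion": [{"gripper":65,"travel":[0,0,0],"rotation":[0,0,0]},{"gripper":65,"travel":[0,0,0],"rotation":[0,0,0]},{"gripper":65,"travel":[0,0,0],"rotation":[0,0,0]},{"gripper":65,"travel":[0,0,0],"rotation":[0,0,0]},{"gripper":65,"travel":[0,0,-10],"rotation":[0,0,0]},{"gripper":80,"travel":[0,0,-30],"rotation":[0,0,0]},{"gripper":80,"travel":[0,0,-30],"rotation":[0,0,0]},{"gripper":80,"travel":[0,0,-30],"rotation":[0,0,0]},{"gripper":80,"travel":[-5,5,-10],"rotation":[0,0,0]},{"gripper":80,"travel":[-21,16,0],"rotation":[0,0,0]},{"gripper":80,"travel":[-35,26,0],"rotation":[0,0,0]},{"gripper":80,"travel":[-35,26,0],"rotation":[0,0,0]}]}}

```text
t: 14.63
tcp_pos: [0.5441, -0.0851, 0.1734]
tool_rot: [0.706, 0.708, 0.0, -0.0]
force: [1.1, 0.6, 0.3]
finger_gap: 0.938
```

>>> {"name": "send_rows", "arguments": {"motion": [{"gripper":80,"travel":[-35,26,0],"rotation":[0,0,0]},{"gripper":80,"travel":[-35,26,0],"rotation":[0,0,0]},{"gripper":80,"travel":[-35,26,0],"rotation":[0,0,0]},{"gripper":80,"travel":[-25,16,0],"rotation":[0,0,0]},{"gripper":80,"travel":[-10,6,0],"rotation":[0,0,0]},{"gripper":80,"travel":[0,0,0],"rotation":[0,0,0]},{"gripper":80,"travel":[0,0,0],"rotation":[0,0,0]},{"gripper":80,"travel":[0,0,0],"rotation":[0,0,0]},{"gripper":80,"travel":[0,0,0],"rotation":[0,0,0]},{"gripper":80,"travel":[0,0,0],"rotation":[0,0,0]},{"gripper":80,"travel":[0,0,0],"rotation":[0,0,0]}]}}

```text
t: 15.55
tcp_pos: [0.6401, -0.2191, 0.1732]
tool_rot: [0.707, 0.708, -0.0, -0.0]
force: [-0.2, 0.1, -0.0]
finger_gap: 0.939
```

Run:
```python
from h import *
go(.6467,-.2285,.069)
c=manip.calibration("wrist");im=manip.snapshot("wrist")[:,:,::-1].copy();p=pix(c,(.6467,-.2285,.105));print(p)
cv2.drawMarker(im,tuple(int(v) for v in p),(0,255,255));cv2.imwrite("pics/w5.png",im)
```

```text
t 15.55 tcp [ 0.6401 -0.2191  0.1732] tool mm [ -9.5   6.6 104.2] x,y,z axes [[-0.001, 1.0, 0.0], [1.0, 0.001, -0.0], [-0.0, 0.0, -1.0]] q [-0.49  0.66  1.35  0.    1.14 -0.5 ] F [-0.2  0.1 -0. ] gap 80.2
[324.1039752  276.26969902]
```

View pics/w5.png

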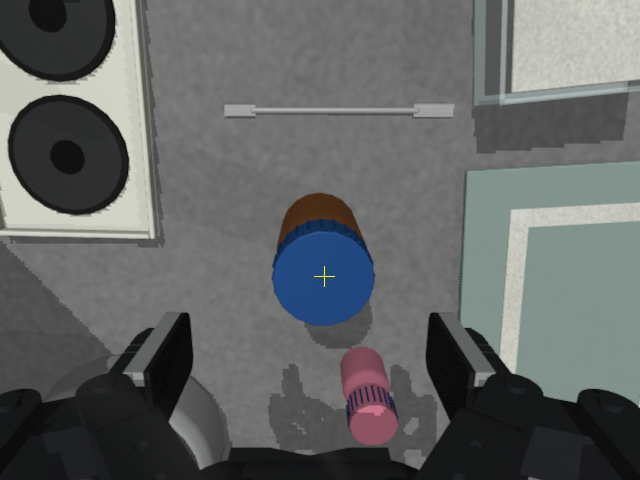

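The mark (324,276) is on the centre of the 100 ml cap. The pink bottle at (370,400) is clear of the fingers. Descending.

>>> {"name": "send_rows", "arguments": {"motion": [{"gripper":80,"travel":[-5,4,0],"rotation":[0,0,0]},{"gripper":80,"travel":[-4,2,5],"rotation":[0,0,0]},{"gripper":80,"travel":[0,0,25],"rotation":[0,0,0]},{"gripper":80,"travel":[0,0,30],"rotation":[0,0,0]},{"gripper":80,"travel":[0,0,25],"rotation":[0,0,0]},{"gripper":80,"travel":[0,0,14],"rotation":[0,0,0]},{"gripper":80,"travel":[0,0,4],"rotation":[0,0,0]},{"gripper":80,"travel":[0,0,0],"rotation":[0,0,0]},{"gripper":80,"travel":[0,0,0],"rotation":[0,0,0]},{"gripper":80,"travel":[0,0,0],"rotation":[0,0,0]},{"gripper":80,"travel":[0,0,0],"rotation":[0,0,0]},{"gripper":80,"travel":[0,0,0],"rotation":[0,0,0]}]}}

```text
t: 16.6
tcp_pos: [0.6473, -0.2298, 0.0714]
tool_rot: [0.707, 0.707, 0.0, 0.001]
force: [0.4, -0.4, 0.2]
finger_gap: 0.939
```

```bash
python3 -c "
from h import *
go(.6467,-.2285,.068)"
```

```text
t 16.6 tcp [ 0.6473 -0.2298  0.0714] tool mm [ 1.3 -0.6  3.4] x,y,z axes [[0.0, 1.0, -0.001], [1.0, -0.0, 0.002], [0.002, -0.001, -1.0]] q [-0.5   0.8   1.38 -0.    0.96 -0.5 ] F [ 0.4 -0.4  0.2] gap 80.2
```

>>> {"name": "send_rows", "arguments": {"motion": [{"gripper":80,"travel":[1,-0.3,2.5],"rotation":[0,0,0]},{"gripper":80,"travel":[0,0,0],"rotation":[0,0,0]},{"gripper":80,"travel":[0,0,0],"rotation":[0,0,0]},{"gripper":80,"travel":[0,0,0],"rotation":[0,0,0]},{"gripper":45,"travel":[0,0,0],"rotation":[0,0,0]},{"gripper":45,"travel":[0,0,0],"rotation":[0,0,0]},{"gripper":45,"travel":[0,0,0],"rotation":[0,0,0]},{"gripper":45,"travel":[0,0,0],"rotation":[0,0,0]},{"gripper":45,"travel":[0,0,0],"rotation":[0,0,0]},{"gripper":45,"travel":[0,0,0],"rotation":[0,0,0]}]}}

```text
t: 17.43
tcp_pos: [0.6464, -0.2285, 0.0675]
tool_rot: [0.707, 0.707, 0.0, 0.0]
force: [0.5, -0.3, 1.3]
finger_gap: 0.621
```

```bash
python3 -c "
from h import *
go(.4718,-.0838,.075)"
```

```text
t 17.43 tcp [ 0.6464 -0.2285  0.0675] tool mm [ 144.7 -174.6   -7.6] x,y,z axes [[0.0, 1.0, -0.0], [1.0, -0.0, 0.0], [0.0, -0.0, -1.0]] q [-0.5   0.8   1.38  0.    0.96 -0.5 ] F [ 0.5 -0.3  1.3] gap 53.0
```

Gripped at 53 mm. Set-down TCP z is 0.0745.

>>> {"name": "send_rows", "arguments": {"motion": [{"gripper":45,"travel":[0,0,-10],"rotation":[0,0,0]},{"gripper":45,"travel":[0,0,-25],"rotation":[0,0,0]},{"gripper":45,"travel":[0,0,-25],"rotation":[0,0,0]},{"gripper":45,"travel":[8,-10,-10],"rotation":[0,0,0]},{"gripper":45,"travel":[20,-24,0],"rotation":[0,0,0]},{"gripper":45,"travel":[26,-31,0],"rotation":[0,0,0]},{"gripper":45,"travel":[26,-31,0],"rotation":[0,0,0]},{"gripper":45,"travel":[26,-31,0],"rotation":[0,0,0]},{"gripper":45,"travel":[22,-27,0],"rotation":[0,0,0]},{"gripper":45,"travel":[12,-15,0],"rotation":[0,0,0]},{"gripper":45,"travel":[4.7,-5.6,0],"rotation":[0,0,0]},{"gripper":45,"travel":[0,0,0],"rotation":[0,0,0]}]}}

```text
t: 18.43
tcp_pos: [0.4703, -0.0825, 0.1378]
tool_rot: [0.707, 0.707, -0.0, -0.001]
force: [-0.1, -0.9, -0.8]
finger_gap: 0.625
```

>>> {"name": "send_rows", "arguments": {"motion": [{"gripper":45,"travel":[0,0,0],"rotation":[0,0,0]},{"gripper":45,"travel":[0,0,0],"rotation":[0,0,0]},{"gripper":45,"travel":[0,0,0],"rotation":[0,0,0]},{"gripper":45,"travel":[0,0,0],"rotation":[0,0,0]},{"gripper":45,"travel":[0,0,0],"rotation":[0,0,0]}]}}

```text
t: 18.85
tcp_pos: [0.4724, -0.0843, 0.1372]
tool_rot: [0.707, 0.707, 0.0, 0.0]
force: [0.1, -0.3, -1.0]
finger_gap: 0.623
```

```bash
python3 -c "
from h import *
go(.4718,-.0838,.0745)"
```

```text
t 18.85 tcp [ 0.4724 -0.0843  0.1372] tool mm [ 0.5 -0.6 62.7] x,y,z axes [[0.001, 1.0, -0.0], [1.0, -0.001, 0.0], [0.0, -0.0, -1.0]] q [-0.41  0.49  1.88 -0.    0.77 -0.41] F [ 0.1 -0.3 -1. ] gap 53.2
```

>>> {"name": "send_rows", "arguments": {"motion": [{"gripper":45,"travel":[0.5,-0.5,10],"rotation":[0,0,0]},{"gripper":45,"travel":[0,0,18],"rotation":[0,0,0]},{"gripper":45,"travel":[0,0,16],"rotation":[0,0,0]},{"gripper":45,"travel":[0,0,9],"rotation":[0,0,0]},{"gripper":45,"travel":[0,0,4],"rotation":[0,0,0]},{"gripper":45,"travel":[0,0,2],"rotation":[0,0,0]},{"gripper":45,"travel":[0,0,0],"rotation":[0,0,0]},{"gripper":45,"travel":[0,0,0],"rotation":[0,0,0]},{"gripper":45,"travel":[0,0,0],"rotation":[0,0,0]},{"gripper":45,"travel":[0,0,0],"rotation":[0,0,0]},{"gripper":45,"travel":[0,0,0],"rotation":[0,0,0]}]}}

```text
t: 19.77
tcp_pos: [0.4714, -0.0832, 0.0789]
tool_rot: [0.707, 0.707, 0.0, 0.001]
force: [0.5, 0.5, -0.8]
finger_gap: 0.627
```

```bash
python3 -c "
from h import *
go(.4718,-.0838,.0745)"
```

```text
t 19.77 tcp [ 0.4714 -0.0832  0.0789] tool mm [-0.6  0.4  4.4] x,y,z axes [[0.0, 1.0, -0.0], [1.0, -0.0, 0.001], [0.001, -0.0, -1.0]] q [-0.41  0.6   1.92  0.    0.62 -0.41] F [ 0.5  0.5 -0.8] gap 53.6
```

>>> {"name": "send_rows", "arguments": {"motion": [{"gripper":45,"travel":[-0.4,0.3,2],"rotation":[0,0,0]},{"gripper":45,"travel":[0,0,1.5],"rotation":[0,0,0]},{"gripper":45,"travel":[0,0,0.8],"rotation":[0,0,0]},{"gripper":45,"travel":[0,0,0],"rotation":[0,0,0]},{"gripper":45,"travel":[0,0,0],"rotation":[0,0,0]},{"gripper":45,"travel":[0,0,0],"rotation":[0,0,0]},{"gripper":45,"travel":[0,0,0],"rotation":[0,0,0]}]}}

```text
t: 20.35
tcp_pos: [0.4716, -0.0836, 0.0744]
tool_rot: [0.707, 0.707, 0.0, 0.0]
force: [-1.0, 0.3, 5.7]
finger_gap: 0.624
```

Contact confirmed. Release, rise to about 0.2, and cross to the 250 ml bottle.

>>> {"name": "send_rows", "arguments": {"motion": [{"gripper":80,"travel":[0,0,0],"rotation":[0,0,0]},{"gripper":80,"travel":[0,0,0],"rotation":[0,0,0]},{"gripper":80,"travel":[0,0,0],"rotation":[0,0,0]},{"gripper":80,"travel":[0,0,0],"rotation":[0,0,0]},{"gripper":80,"travel":[0,0,-10],"rotation":[0,0,0]},{"gripper":80,"travel":[0,0,-30],"rotation":[0,0,0]},{"gripper":80,"travel":[0,0,-35],"rotation":[0,0,0]},{"gripper":80,"travel":[0,0,-35],"rotation":[0,0,0]},{"gripper":80,"travel":[5,5,-20],"rotation":[0,0,0]},{"gripper":80,"travel":[20,15,-5],"rotation":[0,0,0]},{"gripper":80,"travel":[33,20,0],"rotation":[0,0,0]},{"gripper":80,"travel":[33,20,0],"rotation":[0,0,0]}]}}

```text
t: 21.35
tcp_pos: [0.5323, 0.0077, 0.2101]
tool_rot: [0.708, 0.706, 0.001, 0.001]
force: [0.4, 0.1, 0.3]
finger_gap: 0.939
```

>>> {"name": "send_rows", "arguments": {"motion": [{"gripper":80,"travel":[33,20,0],"rotation":[0,0,0]},{"gripper":80,"travel":[33,20,0],"rotation":[0,0,0]},{"gripper":80,"travel":[33,20,0],"rotation":[0,0,0]},{"gripper":80,"travel":[33,20,0],"rotation":[0,0,0]},{"gripper":80,"travel":[33,20,0],"rotation":[0,0,0]},{"gripper":80,"travel":[30,17,0],"rotation":[0,0,0]},{"gripper":80,"travel":[20,10,0],"rotation":[0,0,0]},{"gripper":80,"travel":[2,1,0],"rotation":[0,0,0]},{"gripper":80,"travel":[0,0,0],"rotation":[0,0,0]},{"gripper":80,"travel":[0,0,0],"rotation":[0,0,0]},{"gripper":80,"travel":[0,0,0],"rotation":[0,0,0]},{"gripper":80,"travel":[0,0,0],"rotation":[0,0,0]}]}}

```text
t: 22.35
tcp_pos: [0.659, 0.2229, 0.2091]
tool_rot: [0.708, 0.706, -0.0, -0.0]
force: [-0.2, -0.3, -0.3]
finger_gap: 0.935
```

Run:
```python
from h import *
go(.6597,.2252,.107)
c=manip.calibration("wrist");im=manip.snapshot("wrist")[:,:,::-1].copy();p=pix(c,(.6597,.2252,.143));print(p)
cv2.drawMarker(im,tuple(int(v) for v in p),(0,255,255));cv2.imwrite("pics/w6.png",im)
```

```text
t 22.35 tcp [0.659  0.2229 0.2091] tool mm [  2.3   0.8 102.1] x,y,z axes [[0.002, 1.0, -0.0], [1.0, -0.002, -0.001], [-0.001, -0.0, -1.0]] q [ 0.17  0.65  1.26 -0.    1.23  0.17] F [-0.2 -0.3 -0.3] gap 79.9
[313.02082087 256.2227934 ]
```

View pics/w6.png

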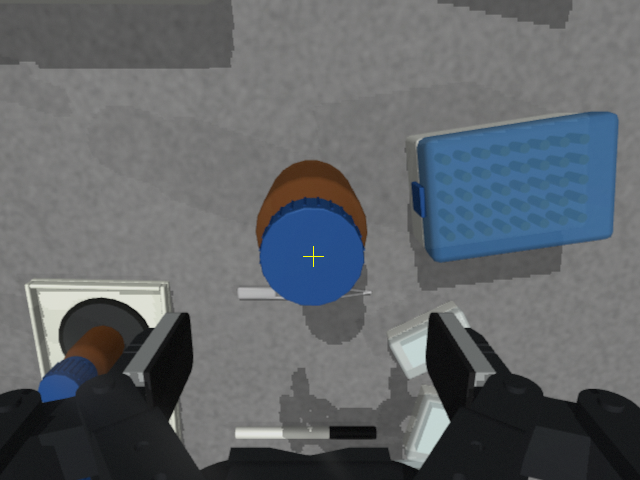

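The 250 ml cap is centred at about (312,254), within 1.5 mm of the mark. The 25 ml bottle is standing on pad_a (95,355). Descending.

>>> {"name": "send_rows", "arguments": {"motion": [{"gripper":80,"travel":[3,0.6,15],"rotation":[0,0,0]},{"gripper":80,"travel":[0,0,27],"rotation":[0,0,0]},{"gripper":80,"travel":[0,0,27],"rotation":[0,0,0]},{"gripper":80,"travel":[0,0,18],"rotation":[0,0,0]},{"gripper":80,"travel":[0,0,9],"rotation":[0,0,0]},{"gripper":80,"travel":[0,0,3],"rotation":[0,0,0]},{"gripper":80,"travel":[0,0,0],"rotation":[0,0,0]},{"gripper":80,"travel":[0,0,0],"rotation":[0,0,0]},{"gripper":80,"travel":[0,0,0],"rotation":[0,0,0]},{"gripper":80,"travel":[0,0,0],"rotation":[0,0,0]},{"gripper":80,"travel":[0,0,0],"rotation":[0,0,0]},{"gripper":80,"travel":[0,0,0],"rotation":[0,0,0]}]}}

```text
t: 23.4
tcp_pos: [0.6604, 0.2275, 0.1109]
tool_rot: [0.707, 0.707, 0.001, 0.0]
force: [-0.8, -0.1, -0.2]
finger_gap: 0.933
```

```bash
python3 -c "
from h import *
go(.6597,.2258,.108)"
```

```text
t 23.4 tcp [0.6604 0.2275 0.1109] tool mm [-1.7 -0.7  2.9] x,y,z axes [[0.0, 1.0, 0.0], [1.0, -0.0, 0.001], [0.001, 0.0, -1.0]] q [ 0.17  0.76  1.33 -0.    1.05  0.17] F [-0.8 -0.1 -0.2] gap 79.7
```

>>> {"name": "send_rows", "arguments": {"motion": [{"gripper":80,"travel":[-1.4,-0.4,2],"rotation":[0,0,0]},{"gripper":80,"travel":[0,0,0],"rotation":[0,0,0]},{"gripper":80,"travel":[0,0,0],"rotation":[0,0,0]},{"gripper":80,"travel":[0,0,0],"rotation":[0,0,0]},{"gripper":45,"travel":[0,0,0],"rotation":[0,0,0]},{"gripper":45,"travel":[0,0,0],"rotation":[0,0,0]},{"gripper":45,"travel":[0,0,0],"rotation":[0,0,0]},{"gripper":45,"travel":[0,0,0],"rotation":[0,0,0]},{"gripper":45,"travel":[0,0,0],"rotation":[0,0,0]},{"gripper":45,"travel":[0,0,0],"rotation":[0,0,0]},{"gripper":45,"travel":[0,0,0],"rotation":[0,0,0]}], "newtons": 35}}

```text
t: 24.32
tcp_pos: [0.66, 0.226, 0.1083]
tool_rot: [0.707, 0.707, 0.0, 0.0]
force: [0.6, 0.6, 1.0]
finger_gap: 0.623
```

```bash
python3 -c "
from h import *
go(.4695,-.1755,.115)"
```

```text
t 24.32 tcp [0.66   0.226  0.1083] tool mm [-401.6 -190.4   -6.9] x,y,z axes [[0.0, 1.0, 0.0], [1.0, -0.0, 0.001], [0.001, 0.0, -1.0]] q [ 0.17  0.76  1.33 -0.    1.05  0.17] F [0.6 0.6 1. ] gap 53.2
```

>>> {"name": "send_rows", "arguments": {"motion": [{"gripper":45,"travel":[0,0,-10],"rotation":[0,0,0]},{"gripper":45,"travel":[0,0,-25],"rotation":[0,0,0]},{"gripper":45,"travel":[-5,0,-25],"rotation":[0,0,0]},{"gripper":45,"travel":[-15,0,-20],"rotation":[0,0,0]},{"gripper":45,"travel":[-27,0,0],"rotation":[0,0,0]},{"gripper":45,"travel":[-35,0,0],"rotation":[0,0,0]},{"gripper":45,"travel":[-35,0,0],"rotation":[0,0,0]},{"gripper":45,"travel":[-35,0,0],"rotation":[0,0,0]},{"gripper":45,"travel":[-35,0,0],"rotation":[0,0,0]},{"gripper":45,"travel":[-35,0,0],"rotation":[0,0,0]},{"gripper":45,"travel":[-35,0,0],"rotation":[0,0,0]},{"gripper":45,"travel":[-35,0,0],"rotation":[0,0,0]}]}}

```text
t: 25.32
tcp_pos: [0.6588, -0.0674, 0.1882]
tool_rot: [0.707, 0.707, -0.0, -0.001]
force: [0.1, 1.0, -1.4]
finger_gap: 0.622
```

>>> {"name": "send_rows", "arguments": {"motion": [{"gripper":45,"travel":[-35,0,0],"rotation":[0,0,0]},{"gripper":45,"travel":[-35,0,0],"rotation":[0,0,0]},{"gripper":45,"travel":[-25,-5,0],"rotation":[0,0,0]},{"gripper":45,"travel":[-14.6,-15,0],"rotation":[0,0,0]},{"gripper":45,"travel":[0,-25,0],"rotation":[0,0,0]},{"gripper":45,"travel":[0,-30,0],"rotation":[0,0,0]},{"gripper":45,"travel":[0,-25,0],"rotation":[0,0,0]},{"gripper":45,"travel":[0,-10,0],"rotation":[0,0,0]},{"gripper":45,"travel":[0,0,0],"rotation":[0,0,0]},{"gripper":45,"travel":[0,0,0],"rotation":[0,0,0]},{"gripper":45,"travel":[0,0,0],"rotation":[0,0,0]},{"gripper":45,"travel":[0,0,0],"rotation":[0,0,0]}]}}

```text
t: 26.32
tcp_pos: [0.5514, -0.1759, 0.1883]
tool_rot: [0.707, 0.707, 0.0, 0.001]
force: [0.3, -0.3, -1.2]
finger_gap: 0.625
```

```bash
python3 -c "
from h import *
go(.4695,-.1755,.1153)"
```

```text
t 26.32 tcp [ 0.5514 -0.1759  0.1883] tool mm [  0.5 -82.   72.9] x,y,z axes [[-0.0, 1.0, -0.001], [1.0, 0.0, 0.002], [0.002, -0.001, -1.0]] q [-0.5   0.52  1.6   0.    1.03 -0.5 ] F [ 0.3 -0.3 -1.2] gap 53.4
```

>>> {"name": "send_rows", "arguments": {"motion": [{"gripper":45,"travel":[0.4,-15,0],"rotation":[0,0,0]},{"gripper":45,"travel":[0,-25,0],"rotation":[0,0,0]},{"gripper":45,"travel":[0,-25,0],"rotation":[0,0,0]},{"gripper":45,"travel":[0,-13,0],"rotation":[0,0,0]},{"gripper":45,"travel":[0,-4,8],"rotation":[0,0,0]},{"gripper":45,"travel":[0,0,15],"rotation":[0,0,0]},{"gripper":45,"travel":[0,0,15],"rotation":[0,0,0]},{"gripper":45,"travel":[0,0,10],"rotation":[0,0,0]},{"gripper":45,"travel":[0,0,0],"rotation":[0,0,0]},{"gripper":45,"travel":[0,0,0],"rotation":[0,0,0]},{"gripper":45,"travel":[0,0,0],"rotation":[0,0,0]},{"gripper":45,"travel":[0,0,0],"rotation":[0,0,0]}]}}

```text
t: 27.32
tcp_pos: [0.4687, -0.1755, 0.1405]
tool_rot: [0.707, 0.707, 0.0, 0.001]
force: [-0.4, 0.9, -2.0]
finger_gap: 0.622
```

>>> {"name": "send_rows", "arguments": {"motion": [{"gripper":45,"travel":[0,0,0],"rotation":[0,0,0]},{"gripper":45,"travel":[0,0,0],"rotation":[0,0,0]},{"gripper":45,"travel":[0,0,0],"rotation":[0,0,0]}]}}

```text
t: 27.57
tcp_pos: [0.4679, -0.1753, 0.1405]
tool_rot: [0.707, 0.707, 0.0, 0.001]
force: [0.2, 0.0, -1.0]
finger_gap: 0.618
```

```bash
python3 -c "
from h import *
go(.4695,-.1755,.1153)"
```

```text
t 27.57 tcp [ 0.4679 -0.1753  0.1405] tool mm [-0.2  1.6 25.2] x,y,z axes [[0.0, 1.0, -0.001], [1.0, -0.0, 0.001], [0.001, -0.001, -1.0]] q [-0.58  0.5   1.83 -0.    0.81 -0.58] F [ 0.2  0.  -1. ] gap 52.8
```

>>> {"name": "send_rows", "arguments": {"motion": [{"gripper":45,"travel":[-0.2,1.6,5],"rotation":[0,0,0]},{"gripper":45,"travel":[0,0,8],"rotation":[0,0,0]},{"gripper":45,"travel":[0,0,5],"rotation":[0,0,0]},{"gripper":45,"travel":[0,0,3],"rotation":[0,0,0]},{"gripper":45,"travel":[0,0,0],"rotation":[0,0,0]},{"gripper":45,"travel":[0,0,0],"rotation":[0,0,0]},{"gripper":45,"travel":[0,0,0],"rotation":[0,0,0]},{"gripper":45,"travel":[0,0,0],"rotation":[0,0,0]},{"gripper":45,"travel":[0,0,0],"rotation":[0,0,0]},{"gripper":45,"travel":[0,0,0],"rotation":[0,0,0]}]}}

```text
t: 28.4
tcp_pos: [0.4693, -0.1754, 0.1193]
tool_rot: [0.707, 0.707, 0.0, 0.0]
force: [-0.2, 0.5, -1.2]
finger_gap: 0.62
```

```bash
python3 -c "
from h import *
go(.4695,-.1755,.1153)"
```

```text
t 28.4 tcp [ 0.4693 -0.1754  0.1193] tool mm [-0.1  0.2  4. ] x,y,z axes [[0.0, 1.0, -0.0], [1.0, -0.0, 0.0], [0.0, -0.0, -1.0]] q [-0.58  0.54  1.84 -0.    0.76 -0.58] F [-0.2  0.5 -1.2] gap 53.0
```

>>> {"name": "send_rows", "arguments": {"motion": [{"gripper":45,"travel":[0,0.2,2],"rotation":[0,0,0]},{"gripper":45,"travel":[0,0,1.3],"rotation":[0,0,0]},{"gripper":45,"travel":[0,0,0.7],"rotation":[0,0,0]},{"gripper":45,"travel":[0,0,0],"rotation":[0,0,0]},{"gripper":45,"travel":[0,0,0],"rotation":[0,0,0]},{"gripper":45,"travel":[0,0,0],"rotation":[0,0,0]},{"gripper":45,"travel":[0,0,0],"rotation":[0,0,0]}]}}

```text
t: 28.98
tcp_pos: [0.4694, -0.1754, 0.1152]
tool_rot: [0.707, 0.707, 0.0, 0.0]
force: [-0.8, 0.7, 0.4]
finger_gap: 0.625
```

>>> {"name": "send_rows", "arguments": {"motion": [{"gripper":45,"travel":[0,0,0.6],"rotation":[0,0,0]},{"gripper":45,"travel":[0,0,0],"rotation":[0,0,0]},{"gripper":45,"travel":[0,0,0],"rotation":[0,0,0]},{"gripper":45,"travel":[0,0,0],"rotation":[0,0,0]}]}}

```text
t: 29.32
tcp_pos: [0.4695, -0.1754, 0.1151]
tool_rot: [0.707, 0.707, 0.0, 0.0]
force: [0.2, 0.3, 5.6]
finger_gap: 0.621
```

Contact confirmed. Release, rise and back away for the check.

>>> {"name": "send_rows", "arguments": {"motion": [{"gripper":80,"travel":[0,0,0],"rotation":[0,0,0]},{"gripper":80,"travel":[0,0,0],"rotation":[0,0,0]},{"gripper":80,"travel":[0,0,0],"rotation":[0,0,0]},{"gripper":80,"travel":[0,0,0],"rotation":[0,0,0]},{"gripper":80,"travel":[0,0,-10],"rotation":[0,0,0]},{"gripper":80,"travel":[0,0,-30],"rotation":[0,0,0]},{"gripper":80,"travel":[0,0,-35],"rotation":[0,0,0]},{"gripper":80,"travel":[0,0,-35],"rotation":[0,0,0]},{"gripper":80,"travel":[-20,0,-20],"rotation":[0,0,0]},{"gripper":80,"travel":[-35,0,0],"rotation":[0,0,0]},{"gripper":80,"travel":[-35,0,0],"rotation":[0,0,0]},{"gripper":80,"travel":[-35,0,0],"rotation":[0,0,0]}]}}

```text
t: 30.32
tcp_pos: [0.4695, -0.3015, 0.2462]
tool_rot: [0.707, 0.707, 0.0, 0.001]
force: [0.3, 0.4, 0.3]
finger_gap: 0.938
```

>>> {"name": "send_rows", "arguments": {"motion": [{"gripper":80,"travel":[-35,0,0],"rotation":[0,0,0]},{"gripper":80,"travel":[-35,0,0],"rotation":[0,0,0]},{"gripper":80,"travel":[-35,0,0],"rotation":[0,0,0]},{"gripper":80,"travel":[-15,0,0],"rotation":[0,0,0]},{"gripper":80,"travel":[0,0,0],"rotation":[0,0,0]},{"gripper":80,"travel":[0,0,0],"rotation":[0,0,0]},{"gripper":80,"travel":[0,0,0],"rotation":[0,0,0]},{"gripper":80,"travel":[0,0,0],"rotation":[0,0,0]},{"gripper":80,"travel":[0,0,0],"rotation":[0,0,0]}]}}

```text
t: 31.07
tcp_pos: [0.4695, -0.4187, 0.2447]
tool_rot: [0.707, 0.708, 0.0, -0.0]
force: [0.6, -0.0, 0.6]
finger_gap: 0.938
```

Run:
```python
from h import *
P={'25':(.476,.0998),'50':(.4738,.0079),'100':(.4718,-.0838),'250':(.4695,-.1755)}
for n in("top","scene"):
    im=manip.snapshot(n)[:,:,::-1].copy();cv2.imwrite(f"pics/{n}1.png",im);hsv=cv2.cvtColor(im,cv2.COLOR_BGR2HSV);c=manip.calibration(n)
    for st,ce,m in blobs((abs(hsv[...,0].astype(int)-112)<12)&(hsv[...,1]>150)&(hsv[...,2]>50),60,3000):
        for k,v in H.items():
            if np.linalg.norm(pix(c,(*P[k],v[0]+.007))-ce)<10:
                mm=m&(hsv[...,2]>np.percentile(hsv[...,2][m],90)*.85)
                e=cv2.fitEllipse(cv2.convexHull(np.argwhere(mm)[:,::-1].astype(np.int32)))
                print(n,k,'offset mm',((ray(c,*e[0],v[0]+.007)[:2]-P[k])*1000).round(1))
```

```text
top 100 offset mm [1.4 0.2]
top 50 offset mm [-0.4 -0.9]
top 25 offset mm [-0.3 -0.6]
scene 250 offset mm [0.1 0.4]
scene 100 offset mm [ 1.1 -0.1]
scene 50 offset mm [0.1 0.5]
scene 25 offset mm [0.6 0.7]
```

View pics/top1.png

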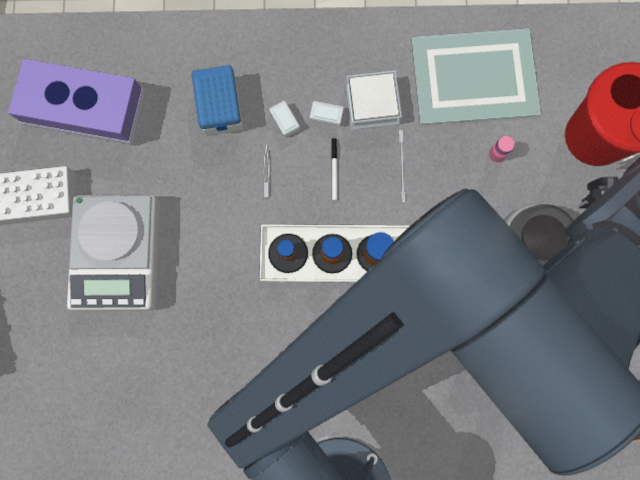

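View pics/scene1.png

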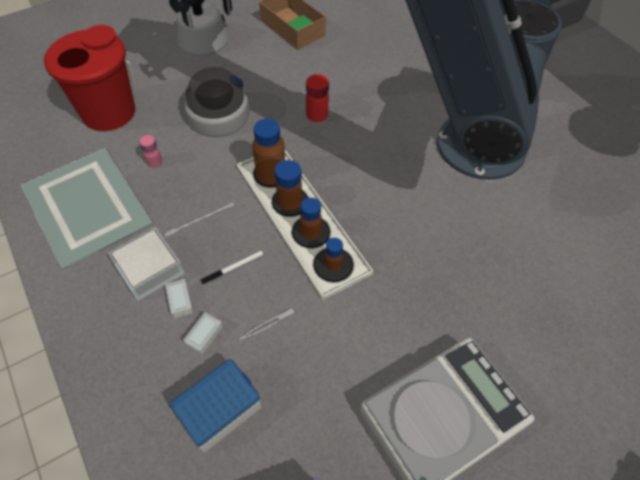

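The scene view shows all four upright and in order, caps at (335,246), (311,208), (289,174) and (267,132). The pink and red bottles haven't moved. In the top view the arm hides the 250 ml bottle. Handing in.

```bash
python3 -c "
from station import manip
print(manip.sign_off())"
```

```text
the job is handed in; nothing more can be done
None
```

All four bottles are standing upright in the tray in size order: 25, 50, 100 and 250 ml, with the 25 ml on the pad nearest the balance. I placed them smallest first, taking each by its cap and letting go only after feeling it touch the pad (contact forces of about 3–8 N). The job was handed in at about 31 s of the 112 s allowed.

- **Centring:** in the final pictures every bottle measured is within about 1.5 mm of its pad's centre. The 250 ml was checked in the scene view only, because the arm hid it from the top camera.
- **Other things in the scene:** the pink and red look-alikes are where they were, nothing was knocked over, and the gripper was open and clear of everything.
- **Along the way:** one move call was refused because its rows left out the rotation, and I resent it. The arm overshot a little after quick moves, so I let it settle and corrected it before each grip and set-down.

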